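Find the worn band pusher by its end float and lock it out

ROBOT

A 6-joint arm with a two-finger parallel gripper is mounted at the origin on the work surface. World frame = base frame: x ahead of the robot, y to its left, z up, the work surface at z = 0. Lengths are in m, angles in rad, forces in N, time in s.
With the tool pointing down it reaches from about 0.325 to 0.9 m from the base axis. Payload 6.1 kg.
Tool frame: the origin (TCP) lies midway between the tips of the shut fingers; the grasp point (between the pads) lies 19 mm behind it; x points along the fingers, y is the direction in which the jaws open and shut, and the axes are right-handed (so a half turn about x gives the same grasp; the last joint's range is limited). The gripper opens to 85 mm and grips with 20 to 120 N. Pads are 22 mm wide; open, the fingers measure 114 mm over their backs; the gripper's body (76 mm by 85 mm) begins 54 mm behind the grasp point. The pads swing forward as they close: fully open they stand 13 mm farther back than shut.
Start: joints at [1.013, 0.22, 1.526, -0, 1.395, -0.126], TCP at [0.262, 0.568, 0.231] pointing down, gripper open.
Joint ranges: [-2.98, 2.98], [-0.91, 2.08], [0.09, 2.57], [-1.24, 4.39], [0.2, 2.65], [-2.68, 2.68]. Speed limits (rad/s): [2.57, 2.57, 3.01, 3.14, 3.14, 3.14].

INTERFACE

Orientations are given as [roll, pitch, yaw] about the fixed x, y, z axes, in that order (R = Rz(yaw) Ry(pitch) Rx(roll)).
In Python, from plant import movep, move_l, set_joints, gripper_to, hold, inverse_kinematics, observe, get_image, get_calibration, Unreachable, job_done gives the robot as it stands. Calls block until the motion is done:
- movep(position, orientation): joint-space move of the TCP to a pose.
- move_l(position, feed=0.15, rotation=None, max_force=None): straight line of the TCP; rotation=None keeps the orientation; feed is the mean speed in m/s. With max_force (N) it stops when the force on the tool has changed by that much, and returns True; else False.
- set_joints(angles): joint-space move.
- gripper_to(opening, f_grip=None): finger opening in m; f_grip is the grip in N (None keeps the last); returns when the fingers have stopped.
- hold(seconds).
- inverse_kinematics(position, orientation): joint angles nearest the present ones, or None.
- observe(): the state.
- get_image(name): name is "scene" or "top" or "wrist"; returns (picture, depth): 384x512x3 uint8, red, green, blue; 384x512 float32, m along the optical axis (not along the pixel's ray), 0 where there is no reading.
- get_calibration(name): a dict with "intrinsics" (3x3 intrinsics, pixels), "dist_coeffs" ([k1, k2, p1, p2, k3] as OpenCV has them; the pictures are not rectified), "world_from_camera" (4x4, takes a point from camera to world coordinates). Camera axes: x right, y down, z forward; pixel columns grow to the right and rows downward; lengths in m; the calibration is good to about 2 mm. A picture is of the moment at which its call begins: read the wrist's pose just before it. get_calibration takes no time and is no camera call; for the wrist camera it gives the pose at the moment of the call.
A pose or a line that the arm cannot do raises Unreachable and nothing moves.
- job_done(): hands the job in, once; it reports no verdict.
The state is a dict: "time_s": time; "q": joint angles; "joint_velocities": joint speeds; "joint_torque": joint torques, N m; "eef_pos": TCP position; "tcp_rot": TCP orientation; "ft_force": force on the tool from outside, world axes, zero at the start; "torque": the same for the moment, N m; "opening": finger opening in m.
Only numpy, scipy, OpenCV 4.12 (cv2) and the standard library are available. Lean on these libraries where they do the work, as an engineer would, in place of code of your own. Each camera call takes 0.05 s, during which the arm holds its last target. There are 200 camera calls.

TASK

One of the two band pushers has a worn shaft with clearly more end float than the other. Check the teal mount first, then the white one: take the shaft's knob, push it gently down onto its stop and then pull it up onto its upper stop, with about 8 N each way, never more than 20 N, feel the play between, and let go leaving the shaft up by its upper stop, clear of the anvil. Then throw the red lock lever of the looser pusher fully over, leaving the other lever open and everything else on the counter where it is.

Things in the scene. Friction and masses are not known exactly. Their poses are not given: they have to be found in the camera images.
- mount_teal: bench band-pusher mount painted teal, bolted down (cannot move). Origin on the table under the shaft's axis. Bed 110 x 150 x 12 mm, from y -100 to +50 mm in its own frame; head 50 mm wide, x -25 to +53 mm, top at 95 mm, on a column at its +x side. Its vertical pusher shaft passes through the head; its lock lever stands 70 mm to its -y side. The two mounts are alike but for colour; either may be on the left.
- mount_white: bench band-pusher mount painted white, bolted down (cannot move). Origin on the table under the shaft's axis. Bed 110 x 150 x 12 mm, from y -100 to +50 mm in its own frame; head 50 mm wide, x -25 to +53 mm, top at 95 mm, on a column at its +x side. Its vertical pusher shaft passes through the head; its lock lever stands 70 mm to its -y side. The two mounts are alike but for colour; either may be on the left.
- spindle_p: vertical pusher shaft cartridge fitted in one of the mounts (the mount whose origin has the same x, y); fixed in place, origin on the table on the shaft's axis. The two cartridges look alike; either may be the worn one, either may sit in either mount
- knob_p (a point): centre of the black round grip knob on top of the shaft of spindle_p: vertical cylinder 28 mm diameter, 24 mm tall (about 120 to 144 mm above the table), 20 mm clear under it. The knob moves only straight up and down with its shaft: it slides freely with about 2 N drag, staying where it is left, within its end float (about 3 mm in a good one, about 8 mm in a worn one; starts somewhere inside it), then meets a sprung stop.
- seat_p (a joint): sprung thrust seat holding the stops of spindle_p: value is how far it is pressed, in m, up positive, 0 unloaded; stiffness 10 N per mm, so -0.001 means the shaft is pushed down on its lower stop with 10 N, +0.001 pulled up on its upper stop with 10 N. Reading noise is larger than its useful range: feel the force instead.
- shaft_p (a joint): height of the shaft of spindle_p within its end float, in m, up positive, 0 at mid-float: stops at about -0.0015 and +0.0015 in a good one, -0.004 and +0.004 in the worn one
- spindle_q: vertical pusher shaft cartridge fitted in one of the mounts (the mount whose origin has the same x, y); fixed in place, origin on the table on the shaft's axis. The two cartridges look alike; either may be the worn one, either may sit in either mount
- knob_q (a point): centre of the black round grip knob on top of the shaft of spindle_q: vertical cylinder 28 mm diameter, 24 mm tall (about 120 to 144 mm above the table), 20 mm clear under it. The knob moves only straight up and down with its shaft: it slides freely with about 2 N drag, staying where it is left, within its end float (about 3 mm in a good one, about 8 mm in a worn one; starts somewhere inside it), then meets a sprung stop.
- seat_q (a joint): sprung thrust seat holding the stops of spindle_q: value is how far it is pressed, in m, up positive, 0 unloaded; stiffness 10 N per mm, so -0.001 means the shaft is pushed down on its lower stop with 10 N, +0.001 pulled up on its upper stop with 10 N. Reading noise is larger than its useful range: feel the force instead.
- shaft_q (a joint): height of the shaft of spindle_q within its end float, in m, up positive, 0 at mid-float: stops at about -0.0015 and +0.0015 in a good one, -0.004 and +0.004 in the worn one
- lever_teal (a joint): red lock lever of the teal mount: 0 = open, leaning to the mount's -x side (30 degrees off vertical), 1.0 rad = locked, leaning equally to its +x side; stays where it is left, turned by a push of a few newtons at the tip
- lever_teal_tip (a point): tip of the lock lever of the teal mount; centre of its red ball, 26 mm diameter, about 100 mm above the table when open; the lever swings in the mount's x-z plane about a pivot 75 mm from the ball, 34 mm above the table and 70 mm beside the shaft, straight below the middle of the swing; its grey base block is 70 mm (x) by 50 mm (y), top 37 mm above the table
- lever_white (a joint): red lock lever of the white mount: 0 = open, leaning to the mount's -x side (30 degrees off vertical), 1.0 rad = locked, leaning equally to its +x side; stays where it is left, turned by a push of a few newtons at the tip
- lever_white_tip (a point): tip of the lock lever of the white mount; centre of its red ball, 26 mm diameter, about 100 mm above the table when open; the lever swings in the mount's x-z plane about a pivot 75 mm from the ball, 34 mm above the table and 70 mm beside the shaft, straight below the middle of the swing; its grey base block is 70 mm (x) by 50 mm (y), top 37 mm above the table
- case0: loose teal bracket case 85 x 60 x 15 mm, one of a stack of three; origin under its centre; bystander
- case1: loose teal bracket case 85 x 60 x 15 mm, one of a stack of three; origin under its centre; bystander
- case2: loose teal bracket case 85 x 60 x 15 mm, one of a stack of three; origin under its centre; bystander
- bottle: loose squat amber glass bottle with black cap, 44 mm diameter, 60 mm tall, standing between the mounts; origin under its centre; bystander
- holder: loose steel Mathieu holder lying flat, 146 mm long along its x, 46 mm wide, 7 mm thick; bystander
- mirror: loose chrome mouth mirror lying flat, 154 mm long along its x, 6 mm thick; bystander
- tray: loose white divided bracket tray 90 x 120 x 22 mm; origin under its centre; bystander
Things that resemble listed ones, but are neither listed nor needed, are in the scene too. What is shaped like the mount_teal but orange is not meant.

How it is judged:
On the way, in this order (a step that is already met when the one before it is completed fails the run):
1. the shaft in the teal mount is pushed down onto its lower stop (((horizontal distance between spindle_p and mount_teal below 0.03 m and value of joint seat_p below -0.0004 m) or (horizontal distance between spindle_q and mount_teal below 0.03 m and value of joint seat_q below -0.0004 m))), for 0.1 s.
2. then it is pulled up onto its upper stop (((horizontal distance between spindle_p and mount_teal below 0.03 m and value of joint seat_p above 0.0004 m) or (horizontal distance between spindle_q and mount_teal below 0.03 m and value of joint seat_q above 0.0004 m))), for 0.1 s.
3. then the shaft in the white mount is pushed down onto its lower stop (((horizontal distance between spindle_p and mount_white below 0.03 m and value of joint seat_p below -0.0004 m) or (horizontal distance between spindle_q and mount_white below 0.03 m and value of joint seat_q below -0.0004 m))), for 0.1 s.
4. then it is pulled up onto its upper stop (((horizontal distance between spindle_p and mount_white below 0.03 m and value of joint seat_p above 0.0004 m) or (horizontal distance between spindle_q and mount_white below 0.03 m and value of joint seat_q above 0.0004 m))), for 0.1 s.
5. then the lock lever of the mount with the looser shaft is thrown over ((((horizontal distance between spindle_p and mount_teal below 0.03 m and value of joint shaft_p above 0.0023 m and value of joint lever_teal above 0.8 rad) or (horizontal distance between spindle_q and mount_teal below 0.03 m and value of joint shaft_q above 0.0023 m and value of joint lever_teal above 0.8 rad)) or ((horizontal distance between spindle_p and mount_white below 0.03 m and value of joint shaft_p above 0.0023 m and value of joint lever_white above 0.8 rad) or (horizontal distance between spindle_q and mount_white below 0.03 m and value of joint shaft_q above 0.0023 m and value of joint lever_white above 0.8 rad)))), for 0.1 s.
At the end, for the whole second after the job is handed in: The lock lever of the mount with the looser shaft stands beyond 0.8 rad (of 1.0), the other lever is below 0.25 rad, both levers at rest, both shafts left up (the loose one over 2.3 mm above its mid-float, the tight one over 0.5 mm) and released (less than 4 N on their stops), bystanders at rest ((((horizontal distance between spindle_p and mount_teal below 0.03 m and value of joint shaft_p above 0.0023 m and value of joint lever_teal above 0.8 rad and value of joint lever_white below 0.25 rad) or (horizontal distance between spindle_q and mount_teal below 0.03 m and value of joint shaft_q above 0.0023 m and value of joint lever_teal above 0.8 rad and value of joint lever_white below 0.25 rad)) or ((horizontal distance between spindle_p and mount_white below 0.03 m and value of joint shaft_p above 0.0023 m and value of joint lever_white above 0.8 rad and value of joint lever_teal below 0.25 rad) or (horizontal distance between spindle_q and mount_white below 0.03 m and value of joint shaft_q above 0.0023 m and value of joint lever_white above 0.8 rad and value of joint lever_teal below 0.25 rad))) and velocity of joint lever_teal between -0.05 and 0.05 rad/s and velocity of joint lever_white between -0.05 and 0.05 rad/s and value of joint seat_p between -0.0004 and 0.0004 m and value of joint each of shaft_p, shaft_q above 0.0005 m and value of joint seat_q between -0.0004 and 0.0004 m and linear speed of each of case0, case1, case2, bottle, holder, mirror, tray below 0.02 m/s); the robot touches nothing.
It fails at once if a shaft is pressed or pulled on its stops with more than 20 N (value of joint any of seat_p, seat_q above 0.002 m or value of joint any of seat_p, seat_q below -0.002 m).
It fails at once if a lever is thrown whose shaft is the tighter one or was not left up (((horizontal distance between spindle_p and mount_teal below 0.03 m and value of joint shaft_p below 0.0023 m and value of joint lever_teal above 0.4 rad) or (horizontal distance between spindle_q and mount_teal below 0.03 m and value of joint shaft_q below 0.0023 m and value of joint lever_teal above 0.4 rad)) or ((horizontal distance between spindle_p and mount_white below 0.03 m and value of joint shaft_p below 0.0023 m and value of joint lever_white above 0.4 rad) or (horizontal distance between spindle_q and mount_white below 0.03 m and value of joint shaft_q below 0.0023 m and value of joint lever_white above 0.4 rad))).
It fails at once if a bystander is moved more than 20 mm or tipped (distance of any of case0, case1, case2, bottle, holder, mirror, tray from where it was at the start of the episode above 0.02 m or angle between bottle's own z axis and vertical above 0.4 rad).
It also fails if it takes over 67 s, if anything falls off the work surface, if the arm or the gripper's body presses on something with over 40 N, if the wrist force passes 120 N, or if a joint passes its speed limit or range.

## Working session

There is one attempt and no reset: what is moved stays moved. The work goes in short steps, each a Python script; the robot and the scene stay as the last script left them, time stands still between calls to the robot, and variables do not carry over. Pictures are saved under pics/ and viewed, about 8 in all and at most 12, crops included, and the job is handed in when it is done.

```bash
mkdir -p pics; ls
python3 - <<'E'
from plant import *
import cv2,numpy as np
for n in("scene","top"):
    im,d=get_image(n); cv2.imwrite(f"pics/{n}0.png",im[:,:,::-1]); np.save(f"pics/{n}0_d.npy",d)
    c=get_calibration(n); print(n,c["intrinsics"].round(1).tolist() if hasattr(c["intrinsics"],'round') else c["intrinsics"],c["dist_coeffs"]); print(np.round(c["world_from_camera"],3))
s=observe();print(s["time_s"],s["tcp_rot"],s["eef_pos"],s["ft_force"])
E
```

```text
pics
scene [[420.0, 0.0, 258.4], [0.0, 420.0, 189.3], [0.0, 0.0, 1.0]] [-0.04560444  0.          0.          0.          0.        ]
[[ 0.13   0.772 -0.623  1.054]
 [ 0.992 -0.106  0.075 -0.11 ]
 [-0.008 -0.627 -0.779  0.747]
 [ 0.     0.     0.     1.   ]]
top [[458.5, 0.0, 260.3], [0.0, 458.5, 188.7], [0.0, 0.0, 1.0]] [-0.16608484  0.          0.          0.          0.        ]
[[ 0.015 -0.979  0.204  0.297]
 [-1.    -0.014  0.005 -0.057]
 [-0.002 -0.204 -0.979  1.251]
 [ 0.     0.     0.     1.   ]]
0.1 [-1.69772262  1.56902801 -2.12954278] [0.26128339 0.56716661 0.23030967] [ 0.4796048   0.33928449 -0.23663274]
```

View pics/scene0.png

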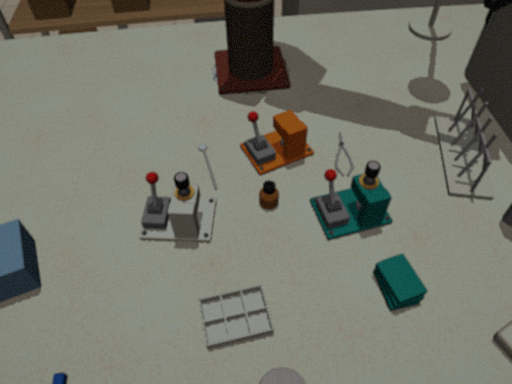

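View pics/top0.png

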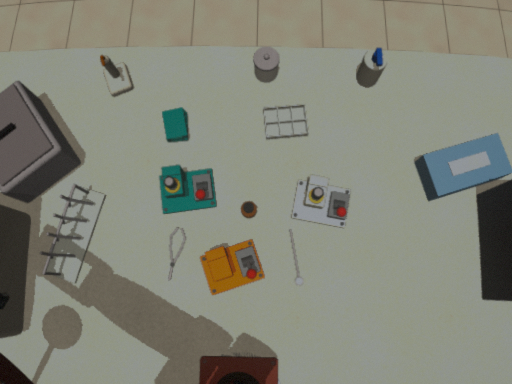

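The teal mount is at scene (350,210) and top (188,190). The white mount is at scene (178,215) and top (321,203). The orange one, top (232,266), is the decoy.

Things that could be mistaken for targets, by top-view pixel:
- **Knobs:** teal (170,183), white (317,192), plus the dark bottle cap at (249,209), which isn't one.
- **Red balls:** teal (201,195), white (341,212), orange decoy (252,273).

Next I'll locate these with masks and both views.

```bash
cat > h.py <<'E'
from plant import *
import cv2,numpy as np
def ray(name,uv,c=None):
    c=c or get_calibration(name); T=np.array(c["world_from_camera"])
    p=cv2.undistortPoints(np.array([[uv]],float),np.array(c["intrinsics"]),np.array(c["dist_coeffs"]))[0,0]
    return T[:3,3],T[:3,:3]@np.array([p[0],p[1],1.])
def onplane(name,uv,z,c=None):
    o,d=ray(name,uv,c); return o+d*(z-o[2])/d[2]
def tri(a,b):
    A=np.zeros((3,3));B=np.zeros(3)
    for o,d in(a,b):
        d=d/np.linalg.norm(d);P=np.eye(3)-np.outer(d,d);A+=P;B+=P@o
    return np.linalg.solve(A,B)
def blobs(m,amin=15):
    n,l,s,c=cv2.connectedComponentsWithStats(m.astype(np.uint8))
    return [(c[i].round(1).tolist(),s[i].tolist()) for i in range(1,n) if s[i][4]>=amin]
E
python3 - <<'E'
from h import *
I={n:cv2.imread(f"pics/{n}0.png") for n in("scene","top")}
for n,im in I.items():
    h=cv2.cvtColor(im,cv2.COLOR_BGR2HSV); H,S,V=h[...,0],h[...,1],h[...,2]
    print(n,"red",[b for b in blobs(((H<6)|(H>174))&(S>170)&(V>110)) if b[1][4]<400])
    for t,(x,y) in dict(teal=(373,168),white=(181,180)).items() if n=="scene" else dict(teal=(170,183),white=(317,192)).items():
        m=np.zeros(V.shape,bool); m[y-18:y+18,x-18:x+18]=(V<70)[y-18:y+18,x-18:x+18]
        print(n,t,"dark",blobs(m,8))
tiles=[cv2.resize(im[y-32:y+32,x-32:x+32],(380,290),interpolation=cv2.INTER_CUBIC) for im,x,y in((I["top"],182,185),(I["top"],325,197),(I["scene"],355,190),(I["scene"],172,195))]
cv2.imwrite("pics/crop.png",np.vstack([np.hstack(tiles[:2]),np.hstack(tiles[2:])]))
E
```

```text
scene red [([252.6, 114.1], [249, 112, 8, 5, 27]), ([330.5, 172.6], [327, 170, 8, 7, 41]), ([150.7, 175.5], [147, 173, 8, 7, 41])]
scene teal dark [([370.3, 175.3], [363, 164, 17, 22, 219]), ([355.8, 183.3], [355, 180, 4, 6, 13])]
scene white dark [([182.6, 186.7], [174, 175, 16, 22, 217]), ([197.7, 194.6], [197, 191, 2, 7, 10])]
top red [([199.7, 193.6], [196, 190, 8, 8, 54]), ([341.4, 211.5], [338, 208, 8, 8, 52]), ([250.9, 273.5], [247, 270, 9, 8, 59])]
top teal dark [([181.1, 185.6], [166, 168, 22, 30, 164]), ([171.2, 183.4], [164, 176, 13, 13, 62])]
top white dark [([315.0, 195.9], [312, 190, 10, 10, 37]), ([334.0, 204.5], [334, 200, 1, 10, 10])]
```

View pics/crop.png

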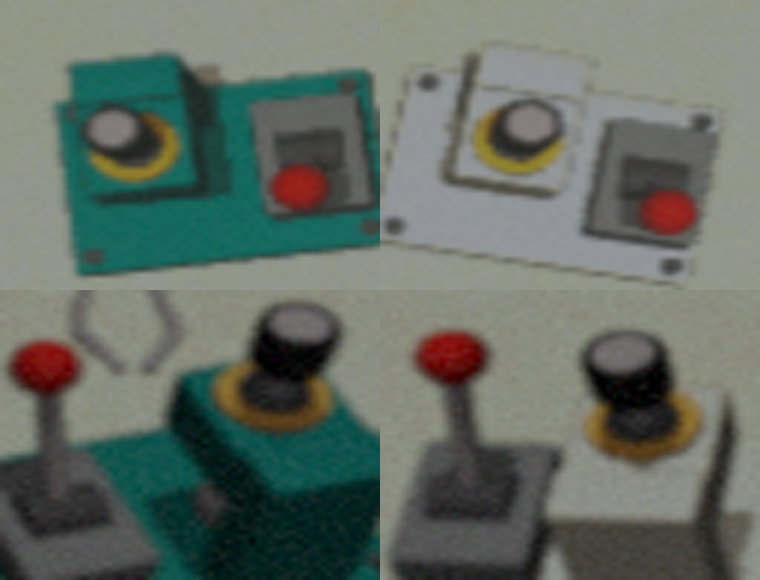

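The close crop confirms that each bed has a knob with a silver disc on top, a yellow ring and a red ball. Disc centres are top teal (169,181.5), top white (318.3,191.7), scene teal (373.7,165.7) and scene white (181.3,176.9).

Run:
```python
from h import *
P=dict(teal=((373.7,165.7),(169,181.5),(330.5,172.8),(199.7,193.6)),white=((181.3,176.9),(318.3,191.7),(150.9,175.7),(341.4,211.5)))
for k,(a,b,c,d) in P.items():
    K=tri(ray("scene",a),ray("top",b));B=tri(ray("scene",c),ray("top",d))
    Kt=onplane("top",b,.144);Ks=onplane("scene",a,.144);Bt=onplane("top",d,.099);Bs=onplane("scene",c,.099)
    print(k,"knob",K.round(4),Kt.round(4),Ks.round(4),"ball",B.round(4),Bt.round(4),Bs.round(4))
    v=((Bt+Bs)-(Kt+Ks))/2; print(" dist",np.hypot(*v[:2]),"yaw deg",np.degrees(np.arctan2(v[1],v[0])-np.arctan2(-70,-37.5)))
    m=(Kt+Ks)/2
    for yaw in (0,np.pi/2): print(inverse_kinematics([m[0],m[1],.25],[0,np.pi,yaw]) , inverse_kinematics([m[0],m[1],.25],[0,np.pi/2,yaw]))
print(np.round(get_calibration("wrist")["world_from_camera"],3))
```

```text
teal knob [0.543  0.1772 0.1417] [0.5424 0.1764 0.144 ] [0.545  0.1764 0.144 ] ball [0.52   0.1025 0.1064] [0.5216 0.1043 0.099 ] [0.5138 0.1042 0.099 ]
 dist 0.0766746377097592 yaw deg 8.380564120210913
None [ 1.75795601e-01  8.11663216e-02  1.64673012e+00 -4.44089210e-16
  1.41369621e+00 -1.39500073e+00]
[ 0.64814949  0.83835947  1.29473894 -1.18707237  2.10686333 -2.47269239] None
white knob [ 0.5219 -0.1937  0.1431] [ 0.5218 -0.1947  0.144 ] [ 0.5228 -0.1923  0.144 ] ball [ 0.4789 -0.2581  0.1074] [ 0.4802 -0.2592  0.099 ] [ 0.4713 -0.2604  0.099 ]
 dist 0.0809826370579261 yaw deg -6.932255355581242
None [-0.49644971  0.04600261  1.68362036  0.          1.41196968 -2.06724604]
None [-0.49644971  0.04600261  1.68362036  0.          1.41196968  2.64514294]
[[ 0.419  0.863  0.283  0.189]
 [ 0.908 -0.397 -0.134  0.601]
 [-0.003  0.313 -0.95   0.373]
 [ 0.     0.     0.     1.   ]]
```

Run:
```python
from h import *
th=np.radians(8.4)
for y in (th-np.pi/2,th+np.pi/2):
    q=inverse_kinematics([.5435,.1765,.24],[0,np.pi/2,y]); print(y,q)
    if q is not None:
        print(inverse_kinematics([.5435,.1765,.11],[0,np.pi/2,y])); 
ys=[y for y in (th-np.pi/2,th+np.pi/2) if inverse_kinematics([.5435,.1765,.24],[0,np.pi/2,y]) is not None]
s0=observe()["q"]
y=min(ys,key=lambda y:abs(inverse_kinematics([.5435,.1765,.24],[0,np.pi/2,y])[5]-s0[5]))
movep([.5435,.1765,.25],[0,np.pi/2,y]); gripper_to(.06)
c=get_calibration("wrist"); im,d=get_image("wrist"); cv2.imwrite("pics/w1.png",im[:,:,::-1]); np.savez("pics/w1.npz",d=d,T=c["world_from_camera"])
print(y,c,observe()["time_s"],observe()["ft_force"])
```

```text
-1.424188669627373 [ 1.76018538e-01  8.72685053e-02  1.65904646e+00 -4.44089210e-16
  1.39527769e+00  2.94108812e-02]
[ 1.76018538e-01  2.11495150e-01  1.77607169e+00 -4.44089210e-16
  1.15402582e+00  2.94108812e-02]
1.7174039839624202 None
-1.424188669627373 {'intrinsics': array([[337.05003328,   0.        , 256.90607841],
       [  0.        , 337.05003328, 193.75418707],
       [  0.        ,   0.        ,   1.        ]]), 'dist_coeffs': array([-0.02827613,  0.        ,  0.        ,  0.        ,  0.        ]), 'world_from_camera': array([[ 0.98920659,  0.13940081,  0.04514121,  0.53211846],
       [ 0.14652356, -0.93880276, -0.31173743,  0.25644884],
       [-0.00107776,  0.31498697, -0.94909538,  0.39308084],
       [ 0.        ,  0.        ,  0.        ,  1.        ]])} 2.2833 [-0.2476381  -0.38653738 -0.38926064]
```

View pics/w1.png

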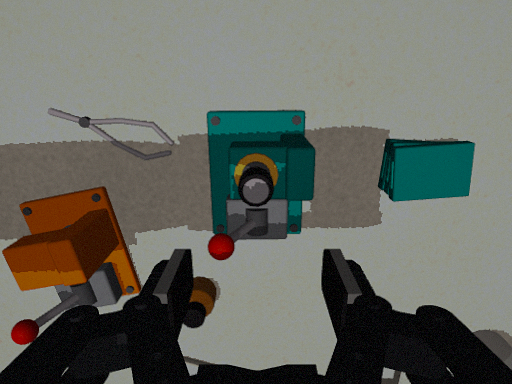

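The wrist view shows the teal knob's top disc at about (258,190), the ball at (221,246), and the open fingers on either side.

```bash
cat >> h.py <<'E'
def meas(f,ku,bu,T):
    c=dict(get_calibration("wrist"),world_from_camera=T)
    im=cv2.imread(f);h=cv2.cvtColor(im,cv2.COLOR_BGR2HSV);H,S,V=h[...,0],h[...,1],h[...,2]
    x,y=ku;m=np.zeros(V.shape,bool);sl=np.s_[y-14:y+14,x-14:x+14];m[sl]=((S<60)&(V>75))[sl]
    kb=blobs(m,20);print("disc",kb)
    x,y=bu;m[:]=False;sl=np.s_[y-22:y+22,x-22:x+22];m[sl]=(((H<8)|(H>172))&(S>130)&(V>50))[sl]
    bb=blobs(m,60);print("ball",bb)
    k=min(kb,key=lambda b:np.hypot(b[0][0]-ku[0],b[0][1]-ku[1]))[0]
    b=max(bb,key=lambda b:b[1][4])[1];bc=(b[0]+b[2]/2-.5,b[1]+b[3]/2-.5)
    K=onplane("wrist",k,.144,c);B=onplane("wrist",bc,.099,c)
    v=B-K;print("knob",K.round(4),"ball",B.round(4),"dist",np.hypot(*v[:2]).round(4),"yaw",np.degrees(np.arctan2(v[1],v[0])-np.arctan2(-70,-37.5)))
    return K,B
E
python3 - <<'E'
from h import *
z=np.load("pics/w1.npz"); meas("pics/w1.png",(258,190),(221,246),z["T"])
print(z["d"][186:194:3,252:264:4])
E
```

```text
disc [([255.3, 190.1], [244, 178, 24, 25, 440])]
ball [([220.7, 246.4], [208, 234, 26, 26, 535])]
knob [0.5423 0.1774 0.144 ] ball [0.519  0.1013 0.099 ] dist 0.0796 yaw 11.196353862217851
[[0.25891495 0.25881436 0.25850487]
 [0.25954887 0.2590545  0.25946307]
 [0.25940323 0.26075482 0.2596706 ]]
```

Run:
```python
from h import *
move_l([.543,.177,.16],feed=.12); r=move_l([.543,.177,.112],feed=.06,max_force=6)
p=lambda t:(lambda s:print(t,round(s["time_s"],2),np.round(s["eef_pos"],4),np.round(s["ft_force"],2),np.round(s["torque"],2),round(s["opening"],4)))(observe())
p(("down",r)); gripper_to(.02,f_grip=30); hold(.2); p("grip")
im,d=get_image("wrist"); cv2.imwrite("pics/w2.png",im[:,:,::-1])
```

```text
('down', False) 4.13 [0.5434 0.1771 0.1124] [0.49 0.02 1.23] [ 0.01 -0.01 -0.01] 0.0604
grip 4.72 [0.5425 0.177  0.1118] [-4.34 -0.14  1.52] [-0.14  0.55  0.01] 0.0273
```

View pics/w2.png

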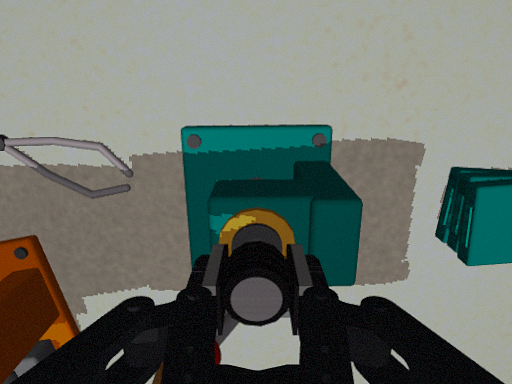

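The teal knob is held between the pads, around (257,290), with an opening of 27.3 mm. Next I'll probe down, then up.

```bash
cat >> h.py <<'E'
def probe(sgn,F=8.,maxd=.014):
    """0.5 mm steps until the vertical force change reaches F; log z, Fz."""
    s=observe();z0=s["eef_pos"][2];p=np.array(s["eef_pos"]);log=[];f0=s["ft_force"][2]
    for i in range(1,int(maxd/.0005)+1):
        t=p.copy();t[2]=z0+sgn*.0005*i
        move_l(t,feed=.01); s=observe();log.append((round(s["eef_pos"][2]*1e3,2),round(s["ft_force"][2],1)))
        if -sgn*s["ft_force"][2]>F: break
    hold(.25); s=observe()
    print("sgn",sgn,log,"final",round(s["eef_pos"][2]*1e3,2),np.round(s["ft_force"],1),"open",round(s["opening"],4),"t",round(s["time_s"],2))
E
python3 - <<'E'
from h import *
probe(-1)
E
```

```text
sgn -1 [(np.float64(111.18), np.float64(0.3)), (np.float64(110.81), np.float64(1.1)), (np.float64(110.54), np.float64(3.6)), (np.float64(110.33), np.float64(5.4)), (np.float64(110.09), np.float64(8.4))] final 110.12 [-6.8 -1.7  7.8] open 0.0271 t 6.27
```

Run:
```python
from h import *
probe(1)
```

```text
sgn 1 [(np.float64(110.56), np.float64(3.6)), (np.float64(110.82), np.float64(1.0)), (np.float64(111.17), np.float64(-1.3)), (np.float64(111.87), np.float64(-2.8)), (np.float64(112.54), np.float64(-2.9)), (np.float64(113.08), np.float64(-2.0)), (np.float64(113.6), np.float64(-2.2)), (np.float64(114.1), np.float64(-2.4)), (np.float64(114.38), np.float64(-4.6)), (np.float64(114.68), np.float64(-6.8)), (np.float64(115.05), np.float64(-10.5))] final 115.21 [ -1.2   0.3 -11.4] open 0.0271 t 9.3
```

The slide from about 111.2 to 114.1 mm gives roughly 3 mm of play, so the teal shaft looks like the good one. I'll relax the pull, release, and go over to white.

```bash
cat >> h.py <<'E'
def release():
    s=observe();p=np.array(s["eef_pos"]);i=0
    while observe()["ft_force"][2]<-3.5 and i<8:
        i+=1;t=p.copy();t[2]-=.0003*i;move_l(t,feed=.01)
    s=observe();print("relaxed",i,s["eef_pos"].round(4),s["ft_force"].round(1))
    gripper_to(.06);hold(.1);s=observe();print("open",s["eef_pos"].round(4),s["ft_force"].round(1),s["time_s"])
E
python3 - <<'E'
from h import *
release()
p=np.array(observe()["eef_pos"]);p[2]=.25;move_l(p,feed=.15)
y=np.radians(-7-90)
q=inverse_kinematics([.5223,-.1935,.25],[0,np.pi/2,y]);print(q)
movep([.5223,-.1935,.25],[0,np.pi/2,y])
c=get_calibration("wrist"); im,d=get_image("wrist"); cv2.imwrite("pics/w3.png",im[:,:,::-1]); np.savez("pics/w3.npz",d=d,T=c["world_from_camera"])
print(observe()["time_s"],observe()["eef_pos"])
E
```

```text
relaxed 5 [0.5425 0.177  0.1142] [-4.7 -2.3 -1.6]
open [0.5428 0.177  0.114 ] [0.1 1.  0.4] 11.0667
[-4.96387040e-01  4.59328354e-02  1.68369262e+00 -4.44089210e-16
  1.41196720e+00 -3.74213992e-01]
13.5583 [ 0.52268556 -0.19230583  0.24990783]
```

View pics/w3.png

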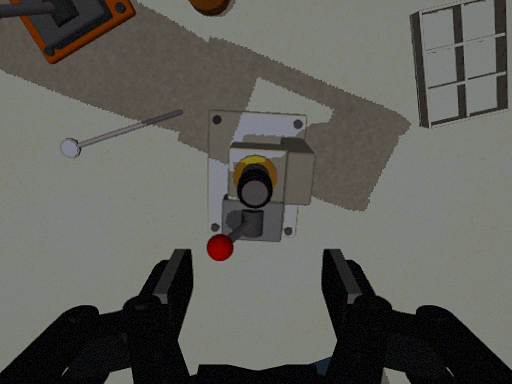

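The white knob's disc is at (255,190) and the ball at (220,247), matching the geometry I had at teal.

Run:
```python
from h import *
z=np.load("pics/w3.npz"); K,B=meas("pics/w3.png",(255,190),(220,247),z["T"])
x,y=(.522,-.1925)
if np.hypot(K[0]-x,K[1]-y)<.004: x,y=(K[0]+x)/2,(K[1]+y)/2
print(x,y)
move_l([x,y,.16],feed=.12); r=move_l([x,y,.112],feed=.06,max_force=6); print(r)
gripper_to(.02,f_grip=30); hold(.2); s=observe();print(s["eef_pos"],s["ft_force"],s["opening"],s["time_s"])
if not r and .024<s["opening"]<.031 and np.abs(s["ft_force"]).max()<12: probe(-1)
```

```text
disc []
ball [([219.3, 247.8], [207, 235, 26, 26, 524])]Traceback (most recent call last):
  File "<stdin>", line 2, in <module>
  File "h.py", line 24, in meas
    k=min(kb,key=lambda b:np.hypot(b[0][0]-ku[0],b[0][1]-ku[1]))[0]
      ~~~^^^^^^^^^^^^^^^^^^^^^^^^^^^^^^^^^^^^^^^^^^^^^^^^^^^^^^^
ValueError: min() iterable argument is empty
```

Run:
```python
from h import *
z=np.load("pics/w3.npz"); c=dict(get_calibration("wrist"),world_from_camera=z["T"])
K=onplane("wrist",(255,190),.144,c);B=onplane("wrist",(219.5,247.5),.099,c);print(K,B)
x,y=(.522,-.193)
if np.hypot(K[0]-x,K[1]-y)<.005: x,y=(K[0]+x)/2,(K[1]+y)/2
print(x,y)
move_l([x,y,.16],feed=.12); r=move_l([x,y,.112],feed=.06,max_force=6); print(r)
gripper_to(.02,f_grip=30); hold(.2); s=observe();print(s["eef_pos"],s["ft_force"],s["opening"],s["time_s"])
if not r and .024<s["opening"]<.031 and np.abs(s["ft_force"]).max()<12: probe(-1)
```

```text
[ 0.52160046 -0.19147664  0.144     ] [ 0.47812541 -0.25971678  0.099     ]
0.5218002279214335 -0.19223831951841083
False
[ 0.52099453 -0.19219933  0.1117932 ] [-4.7592908   0.33776547  0.60832179] 0.02720362739321692 15.9917
sgn -1 [(np.float64(111.29), np.float64(0.1)), (np.float64(110.74), np.float64(1.4)), (np.float64(110.21), np.float64(0.9)), (np.float64(109.69), np.float64(1.0)), (np.float64(109.21), np.float64(1.3)), (np.float64(108.73), np.float64(0.7)), (np.float64(108.47), np.float64(2.8)), (np.float64(108.3), np.float64(4.1)), (np.float64(108.09), np.float64(6.5)), (np.float64(107.87), np.float64(7.7)), (np.float64(107.68), np.float64(9.9))] final 107.65 [-7.8  1.5  9.8] open 0.0269 t 19.0
```

Run:
```python
from h import *
probe(1)
release()
```

```text
sgn 1 [(np.float64(108.39), np.float64(2.9)), (np.float64(108.61), np.float64(1.3)), (np.float64(108.86), np.float64(-0.7)), (np.float64(109.3), np.float64(-2.4)), (np.float64(109.98), np.float64(-2.7)), (np.float64(110.59), np.float64(-3.0)), (np.float64(111.14), np.float64(-2.8)), (np.float64(111.65), np.float64(-2.8)), (np.float64(112.18), np.float64(-2.2)), (np.float64(112.69), np.float64(-2.8)), (np.float64(113.19), np.float64(-2.2)), (np.float64(113.72), np.float64(-3.3)), (np.float64(114.18), np.float64(-3.1)), (np.float64(114.7), np.float64(-2.8)), (np.float64(115.21), np.float64(-2.2)), (np.float64(115.72), np.float64(-3.1)), (np.float64(116.2), np.float64(-1.9)), (np.float64(116.7), np.float64(-2.5)), (np.float64(117.12), np.float64(-3.7)), (np.float64(117.37), np.float64(-5.7)), (np.float64(117.66), np.float64(-8.2))] final 117.79 [-3.4 -1.4 -9.8] open 0.0268 t 24.58
relaxed 4 [ 0.521  -0.1923  0.1171] [-5.5 -0.1 -2.3]
open [ 0.5213 -0.1923  0.117 ] [ 0.   0.4 -0.1] 26.1
```

White has about 8 mm of play (108.9 to 117 mm), against about 3 mm for teal, so white is the loose one. I'll throw the white lever with the shut fingers.

```bash
cat >> h.py <<'E'
def W(mx,my,z,yaw=np.radians(-6),k=np.array([.5214,-.192])):
    c,s=np.cos(yaw),np.sin(yaw); return [k[0]+c*mx-s*my,k[1]+s*mx+c*my,z]
E
python3 - <<'E'
from h import *
p=np.array(observe()["eef_pos"]);p[2]=.22;move_l(p,feed=.15)
gripper_to(0,f_grip=60)
move_l(W(-.09,-.07,.22),feed=.2); r=move_l(W(-.09,-.07,.088),feed=.15,max_force=8);print("down",r,observe()["eef_pos"])
if not r:
    r=move_l(W(.012,-.07,.088),feed=.05,max_force=15)
    s=observe();k=np.array([.5214,-.192]);v=s["eef_pos"][:2]-k;a=np.radians(-6);print(r,"mount x",v@[np.cos(a),np.sin(a)],s["ft_force"].round(1),s["opening"],s["time_s"])
im,d=get_image("wrist"); cv2.imwrite("pics/w4.png",im[:,:,::-1])
E
```

```text
down False [ 0.42532756 -0.25259391  0.08888051]
True mount x 0.003633530881477675 [-2.8  0.6  2.1] -5.06673031189173e-05 31.0333
```

View pics/w4.png

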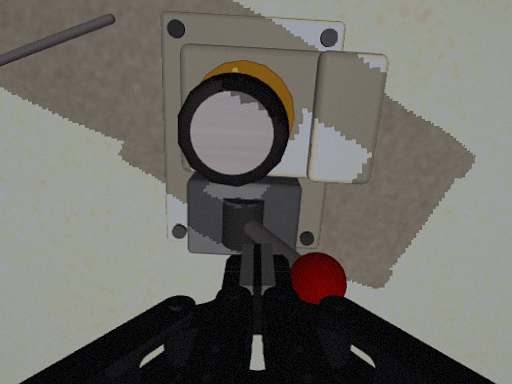

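The ball now leans to the mount's +x side, at (318,279). I'll give it another gentle push to confirm it's on the stop, then back off and check.

Run:
```python
from h import *
r=move_l(W(.014,-.07,.088),feed=.02,max_force=14); hold(.2);s=observe();print(r,s["eef_pos"].round(4),s["ft_force"].round(1))
k=np.array([.5214,-.192]);a=np.radians(-6);print("mount x",(s["eef_pos"][:2]-k)@[np.cos(a),np.sin(a)])
move_l(W(-.05,-.07,.088),feed=.15);move_l(W(-.05,-.07,.24),feed=.2)
movep([.35,0,.4],[0,np.pi/2,-np.pi/2])
im,d=get_image("scene");cv2.imwrite("pics/s5.png",im[:,:,::-1])
it,_=get_image("top")
h=cv2.cvtColor(it,cv2.COLOR_RGB2HSV);b=[x for x in blobs(((h[...,0]<6)|(h[...,0]>174))&(h[...,1]>170)&(h[...,2]>110)) if x[1][4]<400]
h2=cv2.cvtColor(im,cv2.COLOR_RGB2HSV);b2=[x for x in blobs(((h2[...,0]<6)|(h2[...,0]>174))&(h2[...,1]>170)&(h2[...,2]>110)) if x[1][4]<400]
for n,B in(("top",b),("scene",b2)):
    for x in B: print(n,x[0],onplane(n,x[0],.1).round(3))
print(observe()["time_s"],observe()["ft_force"])
```

```text
True [ 0.5176 -0.261   0.0854] [-0.4  0.9  1.1]
mount x 0.00340665813854026
top [344.9, 186.9] [ 0.544 -0.269  0.1  ]
top [200.3, 191.0] [0.528 0.103 0.1  ]
scene [330.6, 172.6] [0.514 0.104 0.1  ]
scene [144.2, 202.4] [ 0.54  -0.271  0.1  ]
34.35 [-0.55739696 -1.10042599 -0.1723951 ]
```

View pics/s5.png

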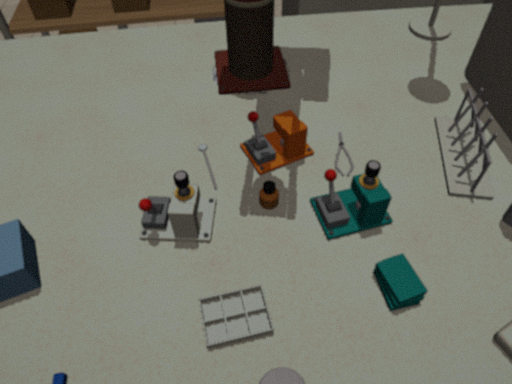

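The white lever is over, with its ball at scene (144,202), and the teal lever hasn't moved. The bystanders look undisturbed. I have time, so I'll check the throw more precisely from the wrist camera, using the same pose as the "open" measurement.

Run:
```python
from h import *
movep([.5223,-.1935,.25],[0,np.pi/2,np.radians(-97)]); hold(.2)
c=get_calibration("wrist"); im,d=get_image("wrist"); cv2.imwrite("pics/w6.png",im[:,:,::-1])
h=cv2.cvtColor(im,cv2.COLOR_RGB2HSV)
for x in blobs(((h[...,0]<8)|(h[...,0]>172))&(h[...,1]>130)&(h[...,2]>50),60):
    b=x[1];uv=(b[0]+b[2]/2-.5,b[1]+b[3]/2-.5);B=onplane("wrist",uv,.1,c);v=B[:2]-np.array([.4779,-.2599]);print(b,B.round(4),"travel",np.hypot(*v))
t,_=get_image("top");o=cv2.imread("pics/top0.png");s,_=get_image("scene");
print(observe()["time_s"])
```

```text
[275, 235, 26, 26, 474] [ 0.5442 -0.2688  0.1   ] travel 0.06690890388244183
35.85
```

Travel is 67 mm, which is about 0.93 rad. I'll do one firmer push to be sure it's fully over.

Run:
```python
from h import *
P=[.5223,-.1935,.25]
move_l(W(-.05,-.07,.24),feed=.2);move_l(W(-.05,-.07,.09),feed=.15);move_l(W(-.006,-.07,.09),feed=.1)
r=move_l(W(.014,-.07,.09),feed=.03,max_force=25);s=observe();print(r,s["eef_pos"].round(4),s["ft_force"].round(1),s["time_s"])
a=np.radians(-6);print("mount x",(s["eef_pos"][:2]-np.array([.5214,-.192]))@[np.cos(a),np.sin(a)])
move_l(W(-.05,-.07,.09),feed=.15);move_l(W(-.05,-.07,.24),feed=.2)
movep(P,[0,np.pi/2,np.radians(-97)]); hold(.2)
c=get_calibration("wrist"); im,d=get_image("wrist"); cv2.imwrite("pics/w7.png",im[:,:,::-1])
h=cv2.cvtColor(im,cv2.COLOR_RGB2HSV)
for x in blobs(((h[...,0]<8)|(h[...,0]>172))&(h[...,1]>130)&(h[...,2]>50),60):
    b=x[1];uv=(b[0]+b[2]/2-.5,b[1]+b[3]/2-.5);B=onplane("wrist",uv,.1,c);print(b,B.round(4),"travel",np.hypot(*(B[:2]-[.4779,-.2599])))
i0=cv2.imread("pics/w3.png");cv2.imwrite("pics/cmp.png",np.hstack([cv2.resize(x[100:270,180:340],(400,425)) for x in(i0,im[:,:,::-1])]))
print(observe()["time_s"])
```

```text
True [ 0.5181 -0.2619  0.0892] [-5.5  0.8  5.2] 38.7
mount x 0.004039060188463546
[277, 236, 26, 25, 490] [ 0.5439 -0.2691  0.1   ] travel 0.06666674232308877
40.8
```

View pics/cmp.png

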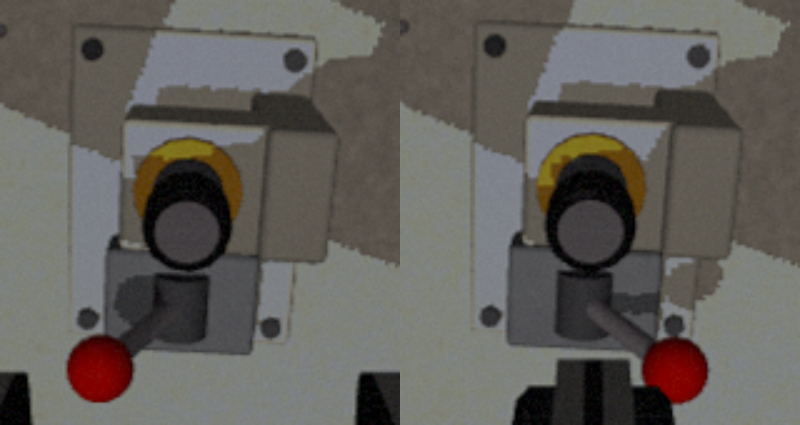

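The lever didn't move under 25 N, so it's on its stop. The crop shows it leaning as far to the right as it did to the left, and the knob is still up. The robot is clear of everything.

```bash
python3 -c "
from plant import *
job_done()"
```

```text
the job is handed in; nothing more can be done
```

The white pusher is the worn one, so I threw its red lock lever fully over and left the teal lever open. I handed the job in just after 41 s of the 67 s allowed; no verdict is reported.

| Mount | Felt play | Push down | Pull up |
|---|---|---|---|
| Teal (checked first) | about 3 mm | about 8 N | about 11 N |
| White | about 8 mm | about 10 N | about 10 N |

- **Forces:** both pulls and the white push went somewhat over the intended 8 N, but all stayed well below 20 N.
- **Shafts:** I relaxed the pull to about 2 N before letting go of each knob, so both shafts were left up by their upper stops. The last wrist picture showed the white knob still up; I didn't look at the teal knob from close by again.
- **White lever:** its ball travelled about 67 mm, or roughly 0.93 rad against a nominal 1.0. It didn't move further under a second push (about 14 N) or a third (25 N), so I took it to be on its stop; the small gap is within measuring error.
- **Everything else:** the scene picture taken after the lever was thrown showed the teal lever unmoved and the loose items looking undisturbed. I judged the loose items by eye and did not measure them.
- **Failed check:** my colour mask found no top disc on the white knob, so I took that position from the picture by eye, and the grasp held normally.

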